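# Set the order tablet on the kitchen office desk

### The arm

A 7-joint arm with a two-finger parallel gripper is mounted at the origin on the work surface. World frame = base frame: x ahead of the robot, y to its left, z up, the work surface at z = 0. Lengths are in m, angles in rad, forces in N, time in s.
With the tool pointing down it reaches from about 0.4 to 0.85 m from the base axis. Payload 4.4 kg.
Tool frame: the origin (TCP) lies on the mounting face of the last link; the fingertips stand 199 mm ahead of it and the grasp point (between the pads) lies 180 mm ahead of it (bot.nose_length is the distance from the TCP to the fingertips, in m); z points along the fingers, y is the direction in which the jaws open and shut (so a half turn about z gives the same grasp; the last joint's range is limited). The gripper opens to 94 mm and grips with 3 to 60 N. Pads are 16 mm wide; open, the fingers measure 119 mm over their backs; the gripper's body (75 mm by 177 mm) begins 78 mm behind the grasp point.
Start: joints at [-1.199, 0.628, 0.038, 1.517, -0.027, 0.996, -0.02], TCP at [0.276, 0.589, 0.405] pointing down, gripper open.
Joint ranges: [-3.06, 3.06], [-0.37, 2.12], [-1.25, 1.32], [0.18, 2.47], [-1.1, 4.24], [0.23, 1.98], [-2.94, 2.94]. Speed limits (rad/s): [2.57, 2.57, 3.14, 3.14, 3.14, 3.14, 3.14].

### API

Orientations are given as a unit quaternion [w, x, y, z].
In Python, from bench import state, read_camera, workorder, bot gives the robot as it stands.
- The arm moves only by the shell command python3 -m jog 'ROWS' [FORCE]. ROWS is JSON, a list of rows, each a list of 3 entries, a list of its own where there are three numbers: the closure in counts, from 0 (fully open) to 255 (shut), then the shift along the world's x, y, z in mm, then the turn about the world's z in degrees. In form: [[grip, [dx, dy, dz], spin], ...]. A call has 1 to 8 rows; each row is the pose to reach, as a shift and turn from the pose commanded when the call began; what a row does not reach only later rows make up. A row lasts 1/12 s, in which the tool goes at most 41.7 mm and 7.16 degrees, less where a joint would pass 70% of its speed; a pose out of reach is approached as far as the arm can. A call with a gripper value outside its range is refused whole. The fingers move at their own pace and stop on an object; FORCE is the grip in N (left out, the last holds). Time passes only in rows, so rows that repeat a pose let the fingers close. It gives the time, the measured TCP pose, the force and the opening at its end, in the units of the state.
- state(): the state, without advancing time (a new reading comes with each control period).
- read_camera(name): name is "side" or "top"; returns a dict with "image" (400x640x3 uint8, red, green, blue), "depth" (400x640 float32, m along the optical axis (not along the pixel's ray), 0 where there is no reading), "K" (3x3 intrinsics, pixels), "distortion" ([k1, k2, p1, p2, k3] as OpenCV has them; the pictures are not rectified), "extrinsics" (4x4, takes a point from world to camera coordinates). Camera axes: x right, y down, z forward; pixel columns grow to the right and rows downward; lengths in m; the calibration is good to about 2 mm. A picture is of the moment at which its call begins.
- workorder.close_job(): hands the job in, once; it reports no verdict.
The state is a dict: "time": time; "joint_pos": joint angles; "qvel": joint speeds; "tau": joint torques, N m; "tcp_pos": TCP position; "orientation": TCP orientation; "wrist_force": force on the tool from outside, world axes, zero at the start; "moment": the same for the moment, N m; "width": finger opening in m.
Only numpy, scipy, OpenCV 4.12 (cv2) and the standard library are available. Lean on these libraries where they do the work, as an engineer would, in place of code of your own. Each camera call takes 0.05 s, during which the arm holds its last target. There are 200 camera calls.

### The job

On the kitchen office desk, swivel the yellow order tablet on its stand so that its screen looks straight out over the red stripe on the front of its own base, and lean the screen back until it is 30 degrees from upright. Then let go of it; leave the blue tablet as it is.

Things in the scene. Friction and masses are not known exactly. Their poses are not given: they have to be found in the camera images.
- order_handle (a point): Middle of the round carry bar (16 mm thick, 124 mm straight, on its centre line) on top of the YELLOW tablet, the one to set. Case 200 mm wide, 14 thick, its top edge 27 mm below the bar's underside. Bar centre 160 mm from the level tilt axis, 212 mm above the desk when upright. Axes: y along the bar, z from tilt axis up through the bar, x out of the back (screen faces -x).
- order_swivel (a joint): Swivel (rad) of the yellow tablet about the upright axis through its base's middle: 0 = screen faces over the base's red stripe, positive = anticlockwise from above. Starts 0.45 to 1.0, stops at -1.5 and 1.5. Stiff (0.15 N m), stays put. Base: fixed black disc 150 mm across; its stripe, middle to front edge, points to the robot's side (-x) within 0.35 rad.
- order_tilt (a joint): Lean (rad) of the yellow tablet: 0 = screen upright, positive = leaning back, bar going away from the screen's side; 0.52 is 30 degrees. Starts 0 to 0.2, stops at -0.1 and 1.1. The axis is parallel to the bar, 52 mm above the desk, and crosses the swivel axis. Stiff (0.6 N m, 4 N at the bar), stays put; the round bar can turn between fingers.
- stock_handle (a point): Middle of the carry bar of the BLUE tablet, on a stand of the same make and size; not to be moved. Axes as for the yellow one. Which of the two stands on the left varies.

How it is judged:
By the outcome, as a careful person would: the job done as asked, in the order asked, and still so for the second after the job is handed in, with the robot touching nothing.
It also fails if it takes over 35 s, if anything falls off the work surface, if the arm or the gripper's body presses on something with over 40 N, if the wrist force passes 120 N, or if a joint passes its speed limit or range.

## Working session

There is one attempt and no reset: what is moved stays moved. The work goes in short steps, Python scripts to look and compute and a shell command to move; the robot and the scene stay as the last step left them, time stands still between calls to the robot, and variables do not carry over. Pictures are saved under pics/ and viewed, about 8 in all and at most 12, crops included, and the job is handed in when it is done.

```bash
mkdir -p pics; ls; python3 - <<'E'
from bench import *
import cv2,numpy as np
s=state();print(s)
for n in("side","top"):
    c=read_camera(n);np.savez(f"pics/{n}0.npz",**{k:np.array(v) for k,v in c.items()})
    cv2.imwrite(f"pics/{n}0.png",c["image"][:,:,::-1]);print(n,c["K"],c["distortion"],c["extrinsics"])
E
```

```text
pics
{'time': 0.0, 'joint_pos': array([-1.19879212,  0.62934996,  0.03845545,  1.51835996, -0.02696223,
        0.99627049, -0.02000065]), 'qvel': array([-6.40832365e-04, -1.20932742e-03,  5.37036929e-05, -5.76921788e-04,
       -3.38864324e-04,  1.77856149e-03,  1.18892039e-03]), 'tau': array([-3.74270803e-04, -5.49736011e+01,  1.14377160e+00, -1.86640263e+01,
       -5.21558896e-02,  2.34885863e-02,  1.48916638e-04]), 'tcp_pos': array([0.2754275 , 0.58844403, 0.40375411]), 'orientation': array([-1.71556673e-04,  2.17153487e-01,  9.76137024e-01, -9.18891800e-04]), 'wrist_force': array([-0.40932265, -0.54842432,  0.13923418]), 'moment': array([ 0.03685505,  0.0062417 , -0.00900894]), 'width': 0.09425232472154717}
side [[371.23024854   0.         318.19260036]
 [  0.         371.23024854 196.85535583]
 [  0.           0.           1.        ]] [-0.00695757  0.          0.          0.          0.        ] [[-0.87161689  0.49018167 -0.00243455  0.41323377]
 [ 0.40572471  0.71863475 -0.56475796 -0.1204672 ]
 [-0.27508445 -0.49324034 -0.825253    1.08293192]
 [ 0.          0.          0.          1.        ]]
top [[437.70069795   0.         320.83929669]
 [  0.         437.70069795 204.22312118]
 [  0.           0.           1.        ]] [0.01435043 0.         0.         0.         0.        ] [[-0.01229552 -0.9997482   0.01877111 -0.00947554]
 [-0.99642705  0.01068164 -0.08377965  0.49823724]
 [ 0.08355805 -0.01973415 -0.99630749  1.12108228]
 [ 0.          0.          0.          1.        ]]
```

View pics/top0.png

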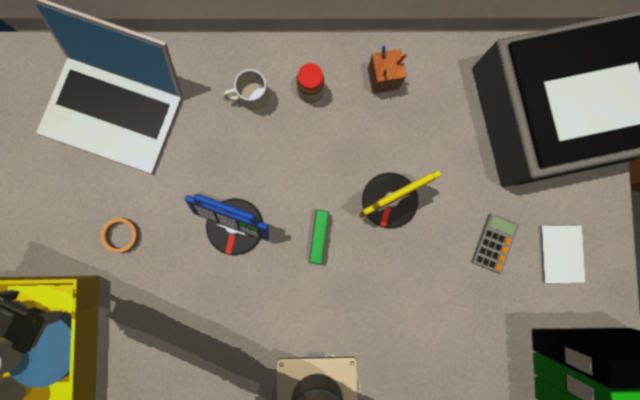

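View pics/side0.png

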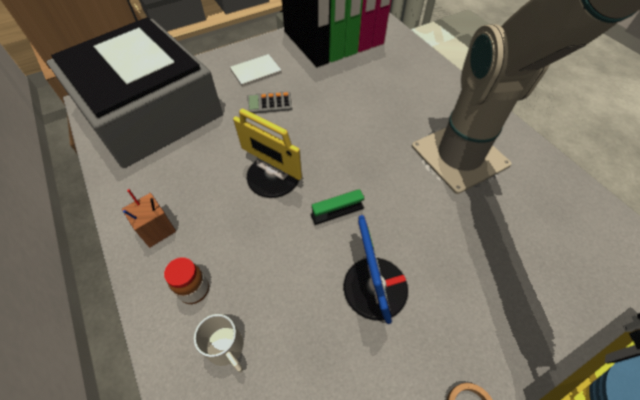

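The top view shows the yellow tablet to the right: disc at about (390,200), red stripe pointing down to (385,225), and bar from (362,213) to (438,175). The blue one is left, at (235,225). The yellow one's surroundings are free apart from the stapler (318,237). Next I measure it.

```bash
cat > h.py <<'E'
import numpy as np,cv2
def pts(c,m):
    "world points of masked pixels by depth"
    v,u=np.nonzero(m&(c["depth"]>0)); z=c["depth"][v,u].astype(float)
    n=cv2.undistortPoints(np.c_[u,v].astype(float)[:,None],c["K"],c["distortion"])[:,0]
    E=c["extrinsics"]; p=np.c_[n*z[:,None],z]
    return (p-E[:3,3])@E[:3,:3],u,v
def ray(c,uv,h):
    n=cv2.undistortPoints(np.array(uv,float).reshape(-1,1,2),c["K"],c["distortion"])[:,0]
    E=c["extrinsics"];d=np.c_[n,np.ones(len(n))]@E[:3,:3];o=-E[:3,:3].T@E[:3,3]
    return o+d*((h-o[2])/d[:,2])[:,None]
def hsv(c): return cv2.cvtColor(c["image"],cv2.COLOR_RGB2HSV)
def bar(c,near,zmin=.12):
    H=hsv(c);m=(abs(H[...,0].astype(int)-26)<7)&(H[...,1]>140)&(H[...,2]>60)
    p,u,v=pts(c,m);k=(np.hypot(*(p[:,:2]-near).T)<.25)&(p[:,2]>.05)
    return p[k],u[k],v[k]
E
python3 - <<'E'
from h import *
for n in("top","side"):
    c=dict(np.load(f"pics/{n}0.npz"));H=hsv(c).astype(int)
    P,u,v=pts(c,np.ones((400,640),bool)); hs=H[v,u]
    box=(P[:,0]>.3)&(P[:,0]<.75)&(P[:,1]<-.03)&(P[:,1]>-.32)
    red=box&((hs[:,0]<6)|(hs[:,0]>174))&(hs[:,1]>150)&(hs[:,2]>60)&(P[:,2]<.06)
    blk=box&(hs[:,2]<70)&(hs[:,1]<90)&(P[:,2]<.04)
    m=np.zeros((400,640),np.uint8);m[v[blk],u[blk]]=255;m[v[red],u[red]]=255
    print(n,"red",red.sum(),"z",np.median(P[red,2]) if red.sum() else 0)
    if red.sum()>10:
        r=P[red];print(r.min(0),r.max(0),cv2.fitLine(r[:,:2].astype(np.float32),cv2.DIST_L2,0,.01,.01).ravel())
    print("blk",blk.sum(),P[blk].min(0),P[blk].max(0))
    cs,_=cv2.findContours(m,cv2.RETR_EXTERNAL,cv2.CHAIN_APPROX_NONE);cc=max(cs,key=cv2.contourArea)
    w=ray(c,cv2.convexHull(cc)[:,0],.012);print("circle",cv2.minEnclosingCircle(w[:,:2].astype(np.float32)))
    yel=box&(abs(hs[:,0]-26)<7)&(hs[:,1]>130)&(hs[:,2]>60)&(P[:,2]>.05);y=P[yel]
    print("yel",len(y),"zmax",np.percentile(y[:,2],[5,50,95,100]))
    b=y[y[:,2]>.19]; 
    l=cv2.fitLine(b[:,:2].astype(np.float32),cv2.DIST_HUBER,0,.001,.001).ravel();d=l[:2];s=(b[:,:2]-l[2:])@d
    print("bar",len(b),l,"ends",l[2:]+d*np.percentile(s,1),l[2:]+d*np.percentile(s,99),"len",np.ptp(np.percentile(s,[1,99])), np.median(b[:,2]))
    q=y[(y[:,2]>.08)&(y[:,2]<.17)]
    if len(q)>50:
        U,S,V=np.linalg.svd(q-q.mean(0),full_matrices=False);print("case",len(q),q.mean(0),V[2],S/len(q)**.5)
E
```

```text
top red 123 z 0.011968966464772045
[ 0.43962766 -0.1976774   0.00624694] [ 0.48715742 -0.17017141  0.01761968] [ 0.94284624 -0.33322814  0.46383816 -0.18350232]
blk 1612 [ 0.43680712 -0.2745454  -0.00637156] [ 0.58135576 -0.12627052  0.02280372]
circle ((0.5002001523971558, -0.20202817022800446), 0.07391389459371567)
yel 656 zmax [0.16185755 0.21550026 0.22014484 0.22261986]
bar 481 [ 0.45522994 -0.8903739   0.5091996  -0.19116436] ends [ 0.47871069 -0.13153175] [ 0.54178677 -0.25490082] len 0.13855872418136173 0.21683841329417838
case 51 [ 0.48190306 -0.14999294  0.14911307] [ 0.9122812   0.40854967 -0.02881296] [0.05201249 0.01823933 0.00401484]
side red 0 z 0
blk 1041 [ 0.45114458 -0.26855131 -0.00174295] [ 0.58056393 -0.03315796  0.03758379]
circle ((0.5081953406333923, -0.19552601873874664), 0.07637576758861542)
yel 1969 zmax [0.07063004 0.15348156 0.2190961  0.22248606]
bar 383 [ 0.467566   -0.88395816  0.5121824  -0.19199236] ends [ 0.48030777 -0.13173167] [ 0.54484766 -0.25374772] len 0.13803373891590276 0.21678365828817292
case 1018 [ 0.50917764 -0.18696747  0.12992645] [ 0.88911611  0.45681485 -0.02815574] [0.06276927 0.02762236 0.00110038]
```

```bash
python3 -m jog '[[0,[0,0,40],0],[0,[0,0,80],0],[0,[12,-39,85],-5],[0,[24,-78,85],-10],[0,[36,-117,85],-15],[0,[48,-156,85],-20],[0,[60,-195,85],-25],[0,[72,-234,85],-30]]' 25 && python3 -m jog '[[0,[12,-39,0],-4],[0,[24,-78,0],-8],[0,[36,-117,0],-8],[0,[48,-156,0],-8],[0,[60,-195,0],-8],[0,[72,-234,0],-8],[0,[84,-273,0],-8],[0,[96,-312,0],-8]]'
```

```text
time: 0.77
tcp_pos: [0.3476, 0.3526, 0.4895]
orientation: [-0.0, 0.464, 0.886, -0.0]
wrist_force: [1.2, 1.0, 0.2]
width: 0.094
time: 1.43
tcp_pos: [0.4435, 0.0408, 0.4897]
orientation: [-0.0, 0.523, 0.852, 0.0]
wrist_force: [0.4, 0.0, -0.0]
width: 0.0939
```

```bash
python3 -m jog '[[0,[12,-39,0],0],[0,[24,-78,0],0],[0,[36,-117,0],0],[0,[48,-156,0],0],[0,[60,-195,0],0],[0,[67,-230,0],0],[0,[67,-235,0],0],[0,[67,-235,0],0]]'; python3 -c "
from bench import state
s=state();print(s)"
```

```text
time: 2.1
tcp_pos: [0.51, -0.1951, 0.4891]
orientation: [-0.0, 0.525, 0.851, -0.001]
wrist_force: [-1.3, 0.4, -0.1]
width: 0.0941
{'time': 2.1, 'joint_pos': array([-1.05265108e-03,  4.19552037e-01,  4.62723345e-01,  1.70304056e+00,
       -2.07113462e-01,  1.06862200e+00,  9.91732726e-01]), 'qvel': array([-0.05781493, -0.02653311, -0.04679583,  0.03464193, -0.01429963,
        0.00880708, -0.02225561]), 'tau': array([  1.47959266, -40.96927643,   5.1253143 , -19.57684815,
         0.11551375,  -0.04647281,   0.18488756]), 'tcp_pos': array([ 0.50999528, -0.19506639,  0.48913186]), 'orientation': array([-2.19559914e-04,  5.25418301e-01,  8.50843611e-01, -8.42115698e-04]), 'wrist_force': array([-1.27461612,  0.37532211, -0.05367596]), 'moment': array([0.02716658, 0.02652666, 0.02128268]), 'width': 0.09406146893007943}
```

```bash
python3 -m jog '[[0,[1,2,-30],1],[0,[1,2,-60],1],[0,[1,2,-85],1],[0,[1,2,-97],1],[0,[1,2,-97],1]]'; python3 - <<'E'
from h import *
from bench import *
c=read_camera("side");cv2.imwrite("pics/s1.png",cv2.resize(c["image"][70:270,180:400,::-1],None,fx=3,fy=3))
E
```

```text
time: 2.52
tcp_pos: [0.5106, -0.1875, 0.3898]
orientation: [-0.004, 0.515, 0.857, -0.0]
wrist_force: [-0.4, 0.8, -0.1]
width: 0.094
```

View pics/s1.png

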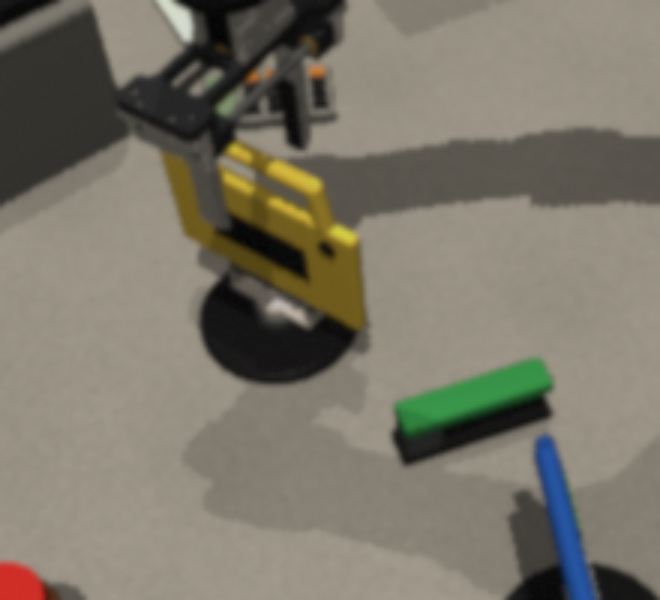

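The fingers straddle the bar: one finger in front of the case at (205,200) in the crop, the other behind it at (297,120). Closing now.

```bash
python3 -m jog '[[0,[0,0,0],0],[120,[0,0,0],0],[180,[0,0,0],0],[255,[0,0,0],0],[255,[0,0,0],0],[255,[0,0,0],0],[255,[0,0,0],0],[255,[0,0,0],0]]' 25; python3 - <<'E'
from h import *
from bench import *
s=state();print(s["tcp_pos"],s["wrist_force"],s["moment"],s["width"])
for n in("top","side"):
    c=read_camera(n);y,u,v=bar(c,[.51,-.195])
    q=y[(y[:,2]>.07)&(y[:,2]<.165)]
    if len(q)>50:
        U,S,V=np.linalg.svd(q-q.mean(0),full_matrices=False);print(n,"case",len(q),q.mean(0),V[2])
    print(len(y),(y[:,2]>.19).sum())
E
```

```text
time: 3.23
tcp_pos: [0.5115, -0.1903, 0.3928]
orientation: [0.0, 0.516, 0.857, 0.0]
wrist_force: [-0.8, -1.0, -0.2]
width: 0.0508
[ 0.51152464 -0.19032871  0.392752  ] [-0.77662523 -1.04571081 -0.18294786] [ 0.00601714  0.05027526 -0.0147884 ] 0.05076898173445752
333 216
side case 1004 [ 0.50810282 -0.18552351  0.11916367] [ 0.88925164  0.45657126 -0.02782452]
1639 247
```

Still closing.

```bash
python3 -m jog '[[255,[0,0,0],0],[255,[0,0,0],0],[255,[0,0,0],0],[255,[0,0,0],0],[255,[0,0,0],0],[255,[0,0,0],0],[255,[0,0,0],0],[255,[0,0,0],0]]' 25; python3 - <<'E'
from h import *
from bench import *
s=state();print(s["tcp_pos"],s["wrist_force"],s["moment"],s["width"])
c=read_camera("side");y,u,v=bar(c,[.51,-.195])
q=y[(y[:,2]>.07)&(y[:,2]<.165)]
U,S,V=np.linalg.svd(q-q.mean(0),full_matrices=False);print("case",len(q),q.mean(0),V[2])
E
```

```text
time: 4.0
tcp_pos: [0.5111, -0.1906, 0.3926]
orientation: [-0.0, 0.516, 0.857, -0.0]
wrist_force: [-4.5, -2.6, 1.5]
width: 0.0155
[ 0.51107222 -0.19064896  0.39259543] [-4.48447522 -2.62787094  1.45080625] [-0.55300033  1.01079386 -0.08973876] 0.015512855859785015
case 1010 [ 0.51005189 -0.18638595  0.12067289] [ 0.88827264  0.4568513  -0.04752475]
```

```bash
python3 -m jog '[[255,[0,-1,0],-6],[255,[1,-1,0],-12],[255,[1,-2,0],-18],[255,[1,-3,0],-24],[255,[2,-4,0],-30],[255,[2,-5,0],-36],[255,[2,-5,0],-42],[255,[3,-6,0],-46]]' && python3 -m jog '[[255,[0,0,0],0],[255,[0,0,0],0]]'; python3 - <<'E'
from h import *
from bench import *
s=state();print(s["tcp_pos"],s["orientation"],s["wrist_force"],s["moment"],s["width"])
c=read_camera("side");y,u,v=bar(c,[.51,-.195])
q=y[(y[:,2]>.07)&(y[:,2]<.165)]
U,S,V=np.linalg.svd(q-q.mean(0),full_matrices=False);print("case",len(q),q.mean(0),V[2],S/len(q)**.5)
c=read_camera("top");y,u,v=bar(c,[.51,-.195]);b=y[y[:,2]>.19]
print(len(b),cv2.fitLine(b[:,:2].astype(np.float32),cv2.DIST_HUBER,0,.001,.001).ravel())
im=np.vstack([c["image"][130:280,290:490,::-1]]);cv2.imwrite("pics/t2.png",cv2.resize(im,None,fx=4,fy=4))
E
```

```text
time: 4.72
tcp_pos: [0.5156, -0.1957, 0.3926]
orientation: [0.001, 0.81, 0.586, 0.001]
wrist_force: [-1.6, -0.5, 0.9]
width: 0.0151
time: 4.88
tcp_pos: [0.5155, -0.1958, 0.3926]
orientation: [0.001, 0.809, 0.588, 0.001]
wrist_force: [0.9, -1.6, -1.5]
width: 0.0153
[ 0.51547741 -0.19579511  0.39262082] [7.11903226e-04 8.08582351e-01 5.88382289e-01 5.97964048e-04] [ 0.8986631  -1.62004104 -1.49043062] [-0.25759609 -0.03089799  0.01314097] 0.015317242856254363
case 138 [ 0.53953223 -0.10837927  0.11996055] [ 0.9326471  -0.35935648 -0.03212944] [0.02777795 0.00878013 0.00398074]
169 [ 0.341103    0.9400259   0.5287438  -0.15136339]
```

View pics/t2.png

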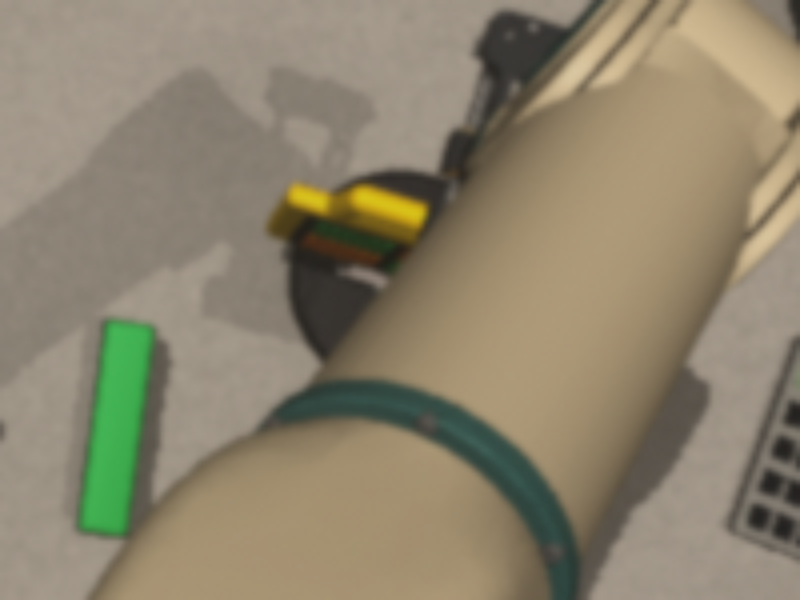

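The top view shows the bar's left part at (290–425,185–235) in the crop, roughly square to the stripe. The forearm hides the rest. Now I lean it back along the arc.

```bash
python3 -m jog '[[255,[12,-4,-1],0],[255,[25,-8,-3],0],[255,[37,-13,-7],0],[255,[50,-17,-11],0],[255,[60,-20,-16],0],[255,[69,-24,-21],0],[255,[69,-24,-21],0],[255,[69,-24,-21],0]]'; python3 - <<'E'
from h import *
from bench import *
s=state();print(s["tcp_pos"],s["orientation"],s["wrist_force"],s["moment"],s["width"])
c=read_camera("side");y,u,v=bar(c,[.54,-.205])
q=y[(y[:,2]>.07)&(y[:,2]<.13)]
U,S,V=np.linalg.svd(q-q.mean(0),full_matrices=False);print("case",len(q),q.mean(0),V[2],S/len(q)**.5)
cv2.imwrite("pics/s3.png",cv2.resize(c["image"][70:270,180:400,::-1],None,fx=3,fy=3))
E
```

```text
time: 5.65
tcp_pos: [0.5843, -0.2197, 0.3706]
orientation: [0.0, 0.809, 0.587, 0.0]
wrist_force: [0.5, 1.2, -5.0]
width: 0.0152
[ 0.5843305  -0.21974773  0.3706053 ] [7.10171675e-05 8.09227987e-01 5.87494522e-01 4.97936693e-04] [ 0.54812024  1.23868334 -4.96113513] [ 0.18562097 -0.24304043 -0.0361199 ] 0.015177223788536595
case 231 [ 0.54515978 -0.1438247   0.09512871] [ 0.79800622 -0.29089054 -0.52779614] [0.05622649 0.02057723 0.00323049]
```

View pics/s3.png

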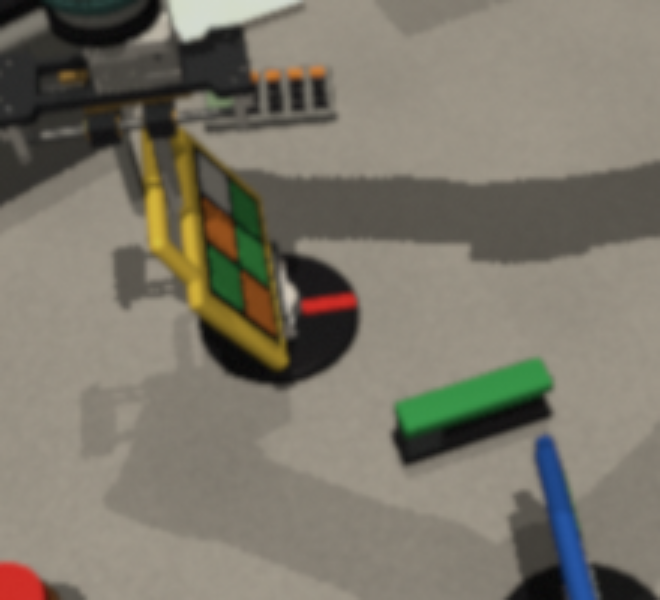

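The side view shows the tablet leaned back with its screen visible at (240,240) in the crop and the red stripe from (303,303) to (357,298), so both can be measured here.

```bash
cat > m.py <<'E'
from h import *
from bench import *
import sys
def plane(q):
    for _ in range(6):
        o=np.median(q,0) if _==0 else q.mean(0)
        V=np.linalg.svd(q-o,full_matrices=False)[2];r=(q-o)@V[2];q=q[abs(r)<max(.003,1.5*r.std()*(_<2))]
    n=V[2]*np.sign(V[2][0]);return len(q),q.mean(0).round(4),"yaw %.2f lean %.2f"%(np.degrees(np.arctan2(n[1],n[0])),np.degrees(np.arcsin(-n[2])))
for n in sys.argv[1:]:
    c=read_camera(n);H=hsv(c).astype(int);P,u,v=pts(c,np.ones((400,640),bool));hs=H[v,u]
    box=(P[:,0]>.38)&(P[:,0]<.75)&(P[:,1]<-.03)&(P[:,1]>-.34)
    red=box&((hs[:,0]<5)|(hs[:,0]>174))&(hs[:,1]>170)&(P[:,2]<.025)
    if red.sum()>10:
        w=ray(c,np.c_[u,v][red],.012);l=cv2.fitLine(w[:,:2].astype(np.float32),cv2.DIST_L2,0,.01,.001).ravel()
        print(n,"stripe",red.sum(),"z",np.median(P[red,2]).round(4),"yaw %.2f"%np.degrees(np.arctan(l[1]/l[0])),l[2:],"cen->",np.degrees(np.arctan((l[3]+.197)/(l[2]-.506))),"y at .506: %.4f"%(l[3]+l[1]/l[0]*(.506-l[2])))
    blk=box&(hs[:,2]<70)&(hs[:,1]<90)&(P[:,2]<.025)&(P[:,2]>.004)
    m=np.zeros((400,640),np.uint8);m[v[blk|red],u[blk|red]]=255
    cs,_=cv2.findContours(m,cv2.RETR_EXTERNAL,cv2.CHAIN_APPROX_NONE);cc=max(cs,key=cv2.contourArea)
    print("circle",cv2.minEnclosingCircle(ray(c,cv2.convexHull(cc)[:,0],.012)[:,:2].astype(np.float32)))
    # screen face: points over the desk whose colour is green/orange tiles or yellow, on one plane
    k=box&(P[:,2]>.05)&(P[:,2]<.17)&(hs[:,1]>110)&(hs[:,0]>5)&(hs[:,0]<80)
    scr=k&((hs[:,0]<18)|(hs[:,0]>36)); print("screen",scr.sum(),plane(P[scr]))
    ye=box&(abs(hs[:,0]-26)<7)&(hs[:,1]>130)&(P[:,2]>.18);b=P[ye]
    if ye.sum()>20:
        l=cv2.fitLine(b[:,:2].astype(np.float32),cv2.DIST_HUBER,0,.001,.001).ravel();d=l[:2];s=(b[:,:2]-l[2:])@d;e=np.percentile(s,[1,99])
        print("bar",ye.sum(),"yaw %.2f"%np.degrees(np.arctan(-l[0]/l[1])),"mid",l[2:]+d*e.mean(),"len",np.ptp(e),"z",np.percentile(b[:,2],[5,50,95]))
    cv2.imwrite(f"pics/{n}_{state()['time']:.2f}.png",c["image"][:,:,::-1])
E
python3 m.py side top
```

```text
side stripe 102 z 0.0135 yaw -17.77 [ 0.46252012 -0.18594614] cen-> -14.264089 y at .506: -0.1999
circle ((0.5079843401908875, -0.1958300918340683), 0.07541907578706741)
screen 710 (630, array([ 0.5371, -0.1894,  0.1135]), 'yaw -18.36 lean 30.09')
bar 275 yaw -15.55 mid [ 0.5851568  -0.21320878] len 0.11857392246316897 z [0.18556784 0.19740059 0.21637981]Traceback (most recent call last):
  File "m.py", line 18, in <module>
    cs,_=cv2.findContours(m,cv2.RETR_EXTERNAL,cv2.CHAIN_APPROX_NONE);cc=max(cs,key=cv2.contourArea)
                                                                        ~~~^^^^^^^^^^^^^^^^^^^^^^^^
ValueError: max() iterable argument is empty
```

Lean 30.1°, screen yaw −18.4° against stripe −17.8° (side) and −19.5° (first top view). I let go, rise straight up and clear off to the side for an unobstructed check.

```bash
python3 -m jog '[[160,[0,0,0],0],[160,[0,0,0],0],[160,[0,0,0],0],[160,[0,0,0],0],[160,[0,0,0],0],[160,[0,0,0],0],[160,[0,0,0],0],[160,[0,0,0],0]]' && python3 -m jog '[[160,[0,0,15],0],[160,[0,0,40],0],[160,[0,0,70],0],[160,[0,0,100],0],[160,[-10,-40,100],0],[160,[-20,-80,100],0],[160,[-40,-115,100],0],[160,[-60,-150,100],0]]' && python3 -m jog '[[160,[-20,-35,0],0],[160,[-40,-70,0],0],[160,[-60,-105,0],0],[160,[-60,-105,0],0]]' ; python3 m.py side top
```

```text
time: 6.47
tcp_pos: [0.5836, -0.2203, 0.3718]
orientation: [0.0, 0.809, 0.587, 0.0]
wrist_force: [-0.5, -0.5, 0.5]
width: 0.035
time: 7.13
tcp_pos: [0.523, -0.3716, 0.4717]
orientation: [0.0, 0.809, 0.588, -0.0]
wrist_force: [0.3, 0.1, -0.4]
width: 0.0351
time: 7.47
tcp_pos: [0.4558, -0.4831, 0.4724]
orientation: [0.001, 0.813, 0.582, -0.004]
wrist_force: [-2.4, -1.1, 0.7]
width: 0.0348
side stripe 108 z 0.0132 yaw -18.52 [ 0.46248364 -0.18573876] cen-> -14.5088215 y at .506: -0.2003
circle ((0.5082182288169861, -0.1940048187971115), 0.0739910826086998)
screen 703 (475, array([ 0.5373, -0.1957,  0.1176]), 'yaw -18.68 lean 29.42')
bar 313 yaw -18.06 mid [ 0.5818387  -0.22017036] len 0.1341892656983133 z [0.18281061 0.19752601 0.20015132]
top stripe 124 z 0.0116 yaw -19.11 [ 0.46476355 -0.18349122] cen-> -18.138453 y at .506: -0.1978
circle ((0.508110761642456, -0.19666658341884613), 0.07380910217761993)
screen 1175 (501, array([ 0.539 , -0.1977,  0.1165]), 'yaw -18.54 lean 29.04')
bar 457 yaw -18.26 mid [ 0.58164121 -0.22162039] len 0.13906033499814235 z [0.18464766 0.19595742 0.19968048]
```

```bash
python3 - <<'E'
from h import *
from bench import *
a=dict(np.load("pics/top0.npz"));c=read_camera("top")
for x in(a,c):
    H=hsv(x);m=(abs(H[...,0].astype(int)-112)<10)&(H[...,1]>150);m[:180]=0;m[250:]=0;m[:,:170]=0;m[:,290:]=0
    p,_,_=pts(x,m);print(len(p),p.mean(0))
print(state()["qvel"].round(3),state()["wrist_force"])
cv2.imwrite("pics/final.png",c["image"][:,:,::-1])
E
```

```text
702 [0.47334886 0.19733183 0.19760468]
703 [0.47315038 0.19699282 0.19747438]
[-0.041 -0.003 -0.025  0.    -0.004  0.001  0.   ] [0.24265958 0.02000779 1.04714897]
```

View pics/final.png

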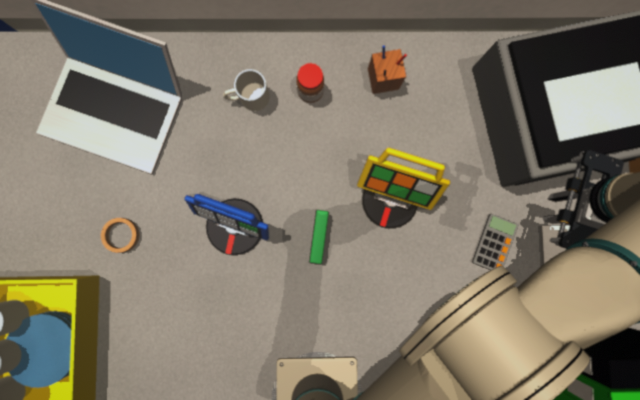

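```bash
python3 -m jog '[[160,[0,0,20],0],[160,[0,0,30],0],[160,[0,0,30],0],[160,[0,0,30],0],[160,[0,0,30],0],[160,[0,0,30],0]]'; python3 - <<'E'
from h import *
from bench import *
a=dict(np.load("pics/top0.npz"));c=read_camera("top")
m=(a["depth"]-c["depth"]>.01)&(c["depth"]>0);m[:,:470]=0
p,_,_=pts(c,m);q,_,_=pts(a,m);n=min(len(p),len(q))
print("arm z pct",np.percentile(p[:,2],[1,5,50]),"scene z under max",np.percentile(q[:,2],[50,99]))
s=state();print(s["tau"].round(2),s["wrist_force"],s["qvel"].round(3))
workorder.close_job()
E
```

```text
time: 8.12
tcp_pos: [0.4639, -0.4746, 0.5009]
orientation: [-0.001, 0.809, 0.588, 0.0]
wrist_force: [0.2, -0.2, -0.8]
width: 0.0348
arm z pct [-0.55601372  0.42034556  0.80394409] scene z under max [-0.0009211   0.20948242]
[-1.100e-01 -5.346e+01  8.440e+00 -1.972e+01 -3.000e-02  7.000e-02
  0.000e+00] [ 0.07867511  0.0737774  -0.21319177] [ 0.006  0.001  0.003 -0.004  0.     0.     0.001]
the job is handed in; nothing more can be done
```

The yellow tablet now faces out over its red stripe and leans back about 29–30°. I let go of it and handed the job in at about 8.2 s. I gripped the carry bar from above, swivelled the tablet about 46° clockwise, leaned it back along its arc, opened the gripper and backed off.

Last checks after letting go:

| Check | Result |
|---|---|
| Screen direction | −18.5° to −18.7° |
| Stripe direction | −18.5° from the side camera, −19.1° from the top, so within about 0.6° of the screen |
| Lean | 29.4° from the side camera, 29.0° from the top |
| Blue tablet | Unmoved, within 0.4 mm |
| Robot | Clear of everything in view, wrist force about 0.2 N |

- **Lean readings disagree slightly:** it read 30.1° while still gripped, so it may be up to 1° short of 30°. I left it, as that is about as far as the readings differ from each other.
- **One stripe figure disagrees:** the angle from an assumed base centre to the stripe's middle came out at −14.5° in the side view. I set it aside because a few millimetres' error in the centre shifts it by several degrees.

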